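# Refit the sprung roller in the kitchen-roll stand

### The arm

A 6-joint arm with a two-finger parallel gripper is mounted at the origin on the work surface. World frame = base frame: x ahead of the robot, y to its left, z up, the work surface at z = 0. Lengths are in mm, angles in rad, forces in N, time in s.
With the tool pointing down it reaches from about 275 to 750 mm from the base axis. Payload 10.2 kg.
Tool frame: the origin (TCP) lies midway between the tips of the shut fingers; the grasp point (between the pads) lies 19 mm behind it; z points along the fingers, y is the line along which they close (so a half turn about z gives the same grasp; the last joint's range is limited). The gripper opens to 85 mm and grips with 20 to 120 N. Pads are 22 mm wide; open, the fingers measure 114 mm over their backs; the gripper's body (76 mm by 85 mm) begins 54 mm behind the grasp point. The pads swing forward as they close: fully open they stand 13 mm farther back than shut.
Start: joints at [-1.342, 0.313, 1.498, -0, 1.331, -0.223], TCP at [229.196, -472.335, 231.294] pointing down, gripper open.
Joint ranges: [-2.94, 2.94], [-0.97, 2.17], [0.19, 2.56], [-1.23, 4.37], [0.02, 3.11], [-2.88, 2.88]. Speed limits (rad/s): [2.39, 2.39, 3.01, 3.14, 3.14, 3.14].

### API

Orientations are given as a unit quaternion [w, x, y, z].
In Python, from rig import sense, capture, finish_job, find_in, place_of gives the robot as it stands. The module is installed in compiled form; this text tells all that it offers.
- The arm moves only by the shell command python3 -m jog 'ROWS' [FORCE]. ROWS is JSON, a list of rows, each an object of numbers: "tx", "ty", "tz": the shift along the tool's x, y, z in mm; "ax", "ay", "az": the turn, a rotation vector about the tool's x, y, z in rad; "jaw": the closure, from -1 (fully open) to 1 (shut), so that 0 is half open. In form: [{"tx": .., "ty": .., "tz": .., "ax": .., "ay": .., "az": .., "jaw": ..}, ...]. A call has 1 to 5 rows; each row shifts and turns the commanded pose from where the row before left it, along the tool's axes as they then stand; what a row does not reach is not made up. A row lasts 1/8 s, in which the tool goes at most 62.5 mm and 10.7 degrees, less where a joint would pass 70% of its speed; a pose out of reach is approached as far as the arm can. A call with a gripper value outside its range is refused whole. The fingers move at their own pace and stop on an object; FORCE is the grip in N (left out, the last holds). Time passes only in rows, so rows that do not move let the fingers close. It gives the time, the measured TCP pose, the force, the opening and the grip force at its end, in the units of the state.
- sense(): the state, without advancing time (a new reading comes with each control period).
- capture(name): name is "side" or "top"; returns a dict with "color" (420x560x3 uint8, red, green, blue), "depth" (420x560 float32, mm along the optical axis (not along the pixel's ray), 0 where there is no reading), "fx", "fy", "cx", "cy" (pixels), "k1" (the pictures are not rectified: a ray, as slopes to the right and down, at radius r is drawn at 1 + k1 r^2 times it, then the intrinsics apply), "camera_from_world" (4x4, takes a point from world to camera coordinates). Camera axes: x right, y up, looking along -z (the intrinsics and any distortion apply to the point x, -y, -z); pixel columns grow to the right and rows downward; lengths in mm; the calibration is good to about 2 mm. A picture is of the moment at which its call begins.
- finish_job(): hands the job in; it is judged then, once.
Trained networks look in the newest picture that a camera, given by its name, has taken for a name from the list of things; names that differ only in an ending like _2 or _b are one class to them, and where a whole thing is asked for, a point or a joint stands for the part that bears it (a point fixed in the world has none). Each returns a list of dicts, best first, with "conf" (0 to 1); they miss things now and then, are a little off and sometimes report something else, mostly with a low value. They report only what shows in the picture. A call takes as long as a camera call.
- find_in(query, camera): "centre" ([column, row] in pixels, amid what is visible of it).
- place_of(query, camera): "centre" ([column, row] in pixels: a listed point, or the origin of a listed thing).
The state is a dict: "time_s": time; "joints": joint angles; "dq": joint speeds; "tau": joint torques, N m; "eef_pos": TCP position; "ee_rot": TCP orientation; "force": force on the tool from outside, world axes, zero at the start; "wrist_torque": the same for the moment, N m; "grip_width": opening from 0.0 (shut) to 1.0 (fully open); "grip_force": force on a finger pad.
Only numpy, scipy, OpenCV 4.12 (cv2) and the standard library are available. Lean on these libraries where they do the work, as an engineer would, in place of code of your own. Each camera call takes 0.05 s, during which the arm holds its last target. There are 200 camera calls.

### The job

Take the spring-loaded roller out of its wooden cradle and fit it into the kitchen-roll stand: squeeze its sprung end in so that it passes between the two metal uprights, then let it spring out so that both end pins sit in the uprights' pockets. Press gently (never bottom the spring out hard against the stand), leave the roller there level and free of the gripper, and leave the mug, soap bottle and tin alone.

Things in the scene. Friction and masses are not known exactly. Their poses are not given: they have to be found in the camera images.
- roller_mid (a point): Middle of the white plastic roller, on its axis, half-way between the tips of its two end pins; y runs along the roller to the sprung end. 262 mm long when free, about 0.17 kg. Its thick tube, 30 mm in diameter, runs from y = -117 to +75 mm: grip it near this point. It may be fitted either way round.
- roller_pin (a point): Tip of the roller's fixed end pin, on the axis, at y = -131 mm from roller_mid. The pin is 10 mm thick with a domed end and stands 14 mm out of the thick tube.
- roller_mouth (a point): Mouth of the thick tube, on the axis, at y = +75 mm. Out of it stands the sprung tube, 22 mm in diameter, to y = +117 mm, then its pin, like the fixed one, to +131 mm. Sprung tube and pin slide in together by up to 21 mm: the spring yields at 4 N and takes 0.5 N more per mm, 14.5 N when fully in, where it stops hard; grease damps it (1 N at 10 mm/s).
- cradle: Fixed dark wooden cradle where the roller lies at the start, its axis 45 mm above the worktop, along the cradle's y. Origin at the underside. Two notched supports, 12 mm thick, up to 44 mm high, 60 mm wide, at y = -85 and +58 mm; between them only a base 10 mm high, so that fingers have room about the roller's middle.
- stand: Fixed kitchen-roll stand; origin centred under its wooden base, 110 (x) x 350 (y) x 20 mm. On it slides an aluminium yoke: a floor bar, its top 25 mm above the worktop, with an upright at each end, facing each other along y. The yoke is clamped anywhere within 24 mm either way of centre along y. Not measured: feel or see it. Press on it with under 30 N.
- stand_mid (a point): Point of the wooden base's frame, over its centre, 75 mm above the worktop; y along the base. Each upright has in its inner face a blind pocket, 17 mm wide (x), 16 mm high, 8 mm deep, centred at x = 0, z = 0 of this point. The inner faces are 240 mm apart, at y = +120 and -120 mm if the yoke is centred. The seated roller's axis lies 3 mm below this point.
- stand_plus (a point): Middle of the top edge of the wooden base's +y end. The uprights are 40 mm wide (x), 12 mm thick, with tops 88 mm above the worktop. The roller goes in tilted about 0.2 rad: sprung pin in a pocket, pressed in along its axis by 16 to 20 mm, the other pin then swings down inside its upright (needs 15 mm) and springs into its pocket.
- soap: Amber soap bottle 60 mm in diameter, 170 mm high; a bystander. Origin at the underside.
- mug: White mug 80 mm in diameter, 90 mm high; a bystander. Origin at the underside.
- tin: Steel tin 74 mm in diameter, 110 mm high; a bystander. Origin at the underside.

How it is judged:
By the outcome, as a careful person would: the job done as asked, in the order asked, and still so for the second after the job is handed in, with the robot touching nothing.
It also fails if it takes over 54 s, if anything falls off the work surface, if the arm or the gripper's body presses on something with over 40 N, if the wrist force passes 120 N, or if a joint passes its speed limit or range.

## Working session

There is one attempt and no reset: what is moved stays moved. The work goes in short steps, Python scripts to look and compute and a shell command to move; the robot and the scene stay as the last step left them, time stands still between calls to the robot, and variables do not carry over. Pictures are saved under pics/ and viewed, at most 10 in all, crops included, and the job is handed in when it is done.

```bash
mkdir -p pics; cat > h.py <<'E'
import numpy as np, cv2
from rig import sense, capture, find_in, place_of
def ray(c,px):
    u=(px[0]-c["cx"])/c["fx"]; v=(px[1]-c["cy"])/c["fy"]
    x,y=u,v
    for _ in range(20):
        s=1+c["k1"]*(x*x+y*y); x,y=u/s,v/s
    M=np.linalg.inv(np.array(c["camera_from_world"]))
    return M[:3,3], M[:3,:3]@np.array([x,-y,-1.])
def atz(c,px,z):
    o,d=ray(c,px); return o+d*(z-o[2])/d[2]
def atd(c,px):
    o,d=ray(c,px); return o+d*float(c["depth"][int(round(px[1])),int(round(px[0]))])
def proj(c,p):
    q=np.array(c["camera_from_world"])@np.append(p,1); x,y=q[0]/-q[2],-q[1]/-q[2]
    s=1+c["k1"]*(x*x+y*y); return np.array([c["cx"]+c["fx"]*x*s,c["cy"]+c["fy"]*y*s])
E
python3 - <<'E'
from h import *
np.set_printoptions(precision=1,suppress=True)
Z=dict(roller_mid=45,roller_pin=45,roller_mouth=45,cradle=0,stand=0,stand_mid=75,stand_plus=20,soap=0,mug=0,tin=0)
ims=[]
for n in("top","side"):
    c=capture(n); ims.append(c["color"]); print(n,"cam",ray(c,(280,210))[0])
    for q,z in Z.items():
        for r in place_of(q,n)[:2]: print(q,round(r["conf"],2),np.array(r["centre"]),atz(c,r["centre"],z))
    cv2.imwrite(f"pics/{n}0.png",c["color"][...,::-1])
E
```

```text
top cam [ 572.8   13.3 1045.7]
roller_mid 0.91 [354.9 250.7] [ 522.6 -192.9   45. ]
roller_pin 0.55 [405.8 243.3] [ 541.8 -314.4   45. ]
roller_mouth 0.32 [349.6 250.4] [ 523.2 -180.2   45. ]
cradle 0.95 [349.5 250.7] [ 520.2 -188.7    0. ]
stand 0.9 [191.  234.5] [556.2 207.8   0. ]
stand_mid 0.91 [187.4 233.8] [558.9 202.2  75. ]
stand_plus 0.67 [117.4 226.4] [574.5 383.6  20. ]
soap 0.57 [169.1 151.2] [765.3 267.3   0. ]
mug 0.94 [273.7 145.9] [782.3   3.6   0. ]
tin 0.67 [352.9 156.5] [ 757.6 -197.     0. ]
side cam [ 28.  780.9 801. ]
roller_mid 0.8 [364.1 205.1] [ 513.9 -175.3   45. ]
roller_pin 0.23 [191.5 260.5] [721.1 283.8  45. ]
roller_mouth 0.65 [354.4 216.5] [ 507.1 -112.8   45. ]
cradle 0.8 [363.  213.7] [ 523.2 -193.1    0. ]
cradle 0.41 [303.6 185.8] [ 747.  -203.4    0. ]
stand 0.76 [264.6 289. ] [550.8 212.3  -0. ]
stand 0.29 [364.9 215.1] [ 515.4 -190.7    0. ]
stand_mid 0.64 [266.1 266.5] [545.2 210.1  75. ]
stand_plus 0.81 [207.4 326.5] [561.2 386.1  20. ]
stand_plus 0.64 [254.3 211.8] [758.   16.9  20. ]
soap 0.9 [190.6 261.5] [761.4 258.2   0. ]
mug 0.74 [252.  213.3] [777.   7.   0.]
tin 0.85 [301.9 188.2] [ 743. -189.    0.]
```

View pics/top0.png

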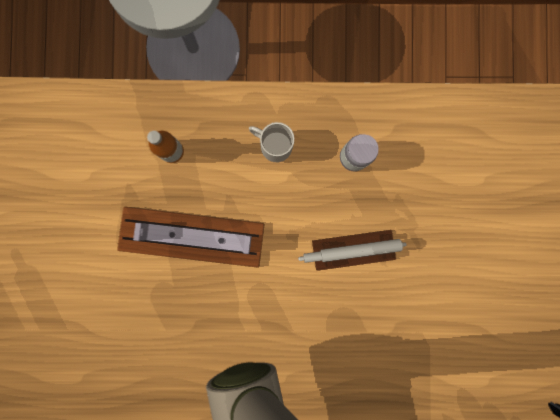

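View pics/side0.png

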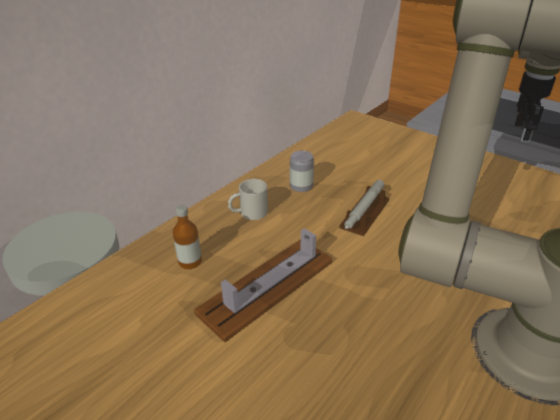

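The top view shows the roller's sprung (thin) end at about (304,258) and its fixed pin at (404,243). The stand spans (118,207)–(264,267), with uprights near (137,231) and (250,244). Next I'll measure from the depth image.

```bash
python3 - <<'E'
from h import *
np.set_printoptions(precision=1,suppress=True)
R={}
for n in("top","side"):
    c=capture(n); C=c
    P=np.zeros((420,560,3))
    for v in range(420):
        for u in range(560):
            P[v,u]=atd(c,(u,v)) if c["depth"][v,u]>0 and 100<v<340 and 90<u<450 else 0
    np.save(n+".npy",P)
    X=P.reshape(-1,3)
    near=lambda x0,x1,y0,y1:(X[:,0]>x0)&(X[:,0]<x1)&(X[:,1]>y0)&(X[:,1]<y1)
    m=near(440,600,-360,-20)
    for lo,hi in((48,75),):
        r=X[m&(X[:,2]>lo)&(X[:,2]<hi)]
        if len(r)>5:
            ce=r[:,:2].mean(0); w=np.linalg.svd(r[:,:2]-ce)[2][0]; w*=np.sign(w[1]); t=(r[:,:2]-ce)@w
            print(n,"roller",len(r),ce,w,ce+w*t.min(),ce+w*t.max(),r[:,2].max())
    s=X[near(470,650,0,430)]
    b=s[(s[:,2]>13)&(s[:,2]<24)]
    (cx,cy),(a,bb),an=cv2.minAreaRect(b[:,:2].astype(np.float32)); print(" base",len(b),cx,cy,a,bb,an, np.median(b[:,2]))
    u=s[(s[:,2]>55)&(s[:,2]<100)]
    for k in (u[:,1]>200,u[:,1]<200):
        q=u[k]
        if len(q)>3: print(" upright",len(q),q.mean(0),q.min(0),q.max(0)); 
        tq=q[q[:,2]>82]; print("  top",len(tq),tq.mean(0) if len(tq) else "")
im=[]
c=capture("top"); im.append(cv2.resize(c["color"][195:280,105:275],None,fx=4.7,fy=4.7,interpolation=cv2.INTER_CUBIC)[:290])
c=capture("side"); im.append(cv2.resize(c["color"][220:335,190:345],None,fx=2.6,fy=2.6,interpolation=cv2.INTER_CUBIC))
W=im[0].shape[1]; im[1]=cv2.copyMakeBorder(im[1],0,0,0,W-im[1].shape[1],cv2.BORDER_CONSTANT)
cv2.imwrite("pics/z.png",np.vstack(im)[:600,:,::-1])
E
```

```text
top roller 1112 [ 522.8 -189.7] [-0.2  1. ] [ 541.4 -311.5] [502.4 -56.9] 63.29175666181709
 base 5071 551.5924072265625 205.79397583007812 351.1455383300781 109.80531311035156 83.79273986816406 19.512275707431627
 upright 184 [563.  312.7  80.2] [543.1 305.7  55. ] [583.1 323.8  91.7]
  top 120 [563.9 314.6  87.1]
 upright 102 [536.   64.   85.6] [516.3  56.6  56.3] [555.6  72.1  91. ]
  top 93 [535.9  64.5  87.2]
side roller 465 [ 516.2 -180.3] [-0.1  1. ] [ 533.7 -302.2] [498.5 -56.5] 61.77810072936279
 base 4165 549.5961303710938 205.47608947753906 349.1353759765625 114.87007904052734 84.10914611816406 19.364711147298294
 upright 220 [557.4 316.8  76.3] [539.7 305.2  55.3] [582.  322.7  89.8]
  top 96 [559.9 315.   85.7]
 upright 200 [532.7  67.7  73.9] [513.7  57.2  55.1] [556.3  75.   88.5]
  top 69 [533.8  66.   85.8]
```

View pics/z.png

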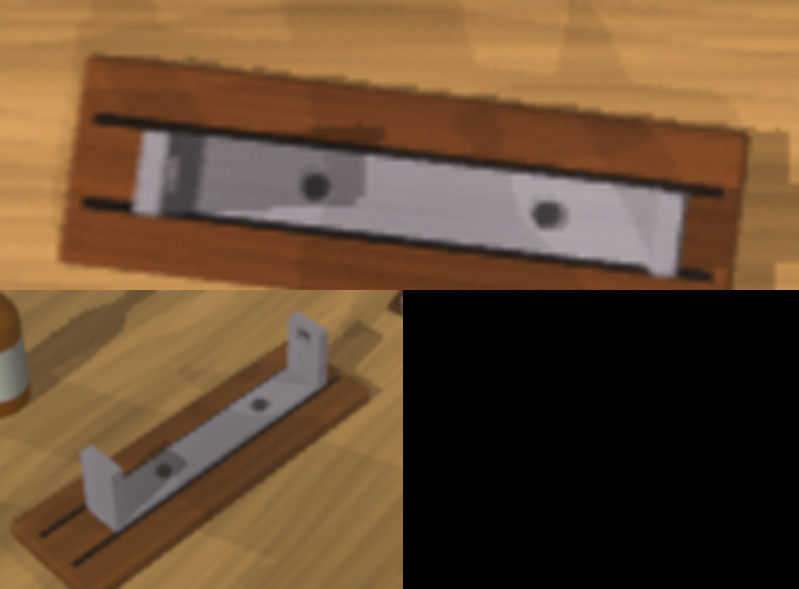

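The stand's axis is at 83.8° and the yoke is about 16 mm towards −y of centre, so its middle is near (548.6, 190). The pockets show up clearly. Next I'll plan the approach to the roller.

```bash
cat >> h.py <<'E'
from scipy.spatial.transform import Rotation as Ro
def pose():
    s=sense(); q=s["ee_rot"]; return np.array(s["eef_pos"]),Ro.from_quat([q[1],q[2],q[3],q[0]])
def want(yaw,tilt=0):
    "tool x along +-axis (yaw of sprung direction, tilt>0: sprung end down), nearest to current"
    p,R=pose(); a=np.array([np.cos(yaw)*np.cos(tilt),np.sin(yaw)*np.cos(tilt),-np.sin(tilt)])
    best=None
    for s in(1,-1):
        x=s*a; y=np.cross([0,0,-1],x); y/=np.linalg.norm(y); T=Ro.from_matrix(np.c_[x,y,np.cross(x,y)])
        r=(R.inv()*T).as_rotvec()
        if best is None or np.linalg.norm(r)<np.linalg.norm(best[1]): best=(T,r,s)
    return best
def go(p1,yaw,tilt=0):
    p,R=pose(); T,r,s=want(yaw,tilt)
    print("shift",R.inv().apply(np.array(p1)-p).round(1),"turn",r.round(3),"xsign",s,"shift after turn",T.inv().apply(np.array(p1)-p).round(1))
E
python3 - <<'E'
from h import *
s=sense(); p,R=pose(); print(s["time_s"],p,R.as_matrix().round(3),s["grip_width"])
go([519,-183,110],np.radians(98.4))
E
```

```text
1.3 [ 229.18862518 -472.33927097  231.28484644] [[ 0.9    0.437 -0.   ]
 [ 0.437 -0.9    0.   ]
 [ 0.    -0.    -1.   ]] 0.9975000825530098
shift [ 387.1 -133.8  121.3] turn [-0.    -0.    -1.266] xsign 1 shift after turn [243.9 329.  121.3]
```

```bash
python3 -m jog '[{"tx":45,"ty":-16,"jaw":-1},{"tx":50,"ty":-17,"tz":5},{"tx":50,"ty":-17,"tz":10},{"tx":50,"ty":-17,"tz":10},{"tx":50,"ty":-17,"tz":10}]' 60
python3 -m jog '[{"tx":50,"ty":-17,"tz":10},{"tx":50,"ty":-17,"tz":10},{"az":-0.18},{"az":-0.18},{"az":-0.18}]'
python3 -m jog '[{"az":-0.18},{"az":-0.18},{"az":-0.18},{"az":-0.18},{}]'
python3 - <<'E'
from h import *
go([519,-183,110],np.radians(98.4))
E
```

```text
shift [ 387.1 -133.8  121.3] turn [-0.    -0.    -1.266] xsign 1 shift after turn [243.9 329.  121.3]schema error: expected keys tx, ty, tz, ax, ay, az, jaw
schema error: expected keys tx, ty, tz, ax, ay, az, jaw
schema error: expected keys tx, ty, tz, ax, ay, az, jaw
```

```bash
python3 -m jog '[{"tx":45,"ty":-16,"tz":0,"ax":0,"ay":0,"az":0,"jaw":-1},{"tx":50,"ty":-17,"tz":5,"ax":0,"ay":0,"az":0,"jaw":-1},{"tx":50,"ty":-17,"tz":10,"ax":0,"ay":0,"az":0,"jaw":-1},{"tx":50,"ty":-17,"tz":10,"ax":0,"ay":0,"az":0,"jaw":-1},{"tx":50,"ty":-17,"tz":10,"ax":0,"ay":0,"az":0,"jaw":-1}]' 60
python3 -m jog '[{"tx":50,"ty":-17,"tz":10,"ax":0,"ay":0,"az":0,"jaw":-1},{"tx":50,"ty":-17,"tz":10,"ax":0,"ay":0,"az":0,"jaw":-1},{"tx":0,"ty":0,"tz":0,"ax":0,"ay":0,"az":-0.18,"jaw":-1},{"tx":0,"ty":0,"tz":0,"ax":0,"ay":0,"az":-0.18,"jaw":-1},{"tx":0,"ty":0,"tz":0,"ax":0,"ay":0,"az":-0.18,"jaw":-1}]'
python3 -m jog '[{"tx":0,"ty":0,"tz":0,"ax":0,"ay":0,"az":-0.18,"jaw":-1},{"tx":0,"ty":0,"tz":0,"ax":0,"ay":0,"az":-0.18,"jaw":-1},{"tx":0,"ty":0,"tz":0,"ax":0,"ay":0,"az":-0.18,"jaw":-1},{"tx":0,"ty":0,"tz":0,"ax":0,"ay":0,"az":-0.18,"jaw":-1},{"tx":0,"ty":0,"tz":0,"ax":0,"ay":0,"az":0,"jaw":-1}]'
python3 - <<'E'
from h import *
go([519,-183,110],np.radians(98.4)); print(sense()["joints"])
E
```

```text
time_s: 1.92
eef_pos: [414.0, -288.5, 196.2]
ee_rot: [0.0, 0.975, 0.224, 0.0]
force: [1.1, -0.0, 0.5]
grip_width: 0.995
grip_force: 0.0
time_s: 2.55
eef_pos: [488.2, -215.4, 176.3]
ee_rot: [0.0, 0.878, 0.479, 0.0]
force: [0.1, 0.1, -0.5]
grip_width: 0.998
grip_force: 0.0
time_s: 3.18
eef_pos: [488.1, -215.6, 176.3]
ee_rot: [0.0, 0.656, 0.755, 0.0]
force: [-0.4, -0.7, 0.0]
grip_width: 0.995
grip_force: 0.0
shift [27.9 35.1 66.3] turn [ 0.     0.    -0.007] xsign 1 shift after turn [27.7 35.3 66.3]
[-6.35601723e-01  3.80040747e-01  1.55282479e+00  1.96691440e-05
  1.20868638e+00 -7.74974014e-01]
```

```bash
python3 -m jog '[{"tx":28,"ty":35,"tz":10,"ax":0,"ay":0,"az":-0.007,"jaw":-1},{"tx":0,"ty":0,"tz":30,"ax":0,"ay":0,"az":0,"jaw":-1},{"tx":0,"ty":0,"tz":20,"ax":0,"ay":0,"az":0,"jaw":-1},{"tx":0,"ty":0,"tz":0,"ax":0,"ay":0,"az":0,"jaw":-1}]'
python3 - <<'E'
from h import *
c=capture("side"); a=cv2.resize(c["color"][130:250,310:410],None,fx=4,fy=4,interpolation=cv2.INTER_CUBIC)
c=capture("top"); b=cv2.resize(c["color"][200:300,280:380],None,fx=4,fy=4,interpolation=cv2.INTER_CUBIC)
b=cv2.copyMakeBorder(b,0,80,0,0,cv2.BORDER_CONSTANT)
cv2.imwrite("pics/a.png",np.hstack([a,b])[...,::-1])
E
```

```text
time_s: 3.68
eef_pos: [518.2, -182.5, 115.2]
ee_rot: [-0.001, 0.654, 0.756, -0.0]
force: [-0.4, -0.9, 0.9]
grip_width: 1.001
grip_force: 0.0
```

View pics/a.png

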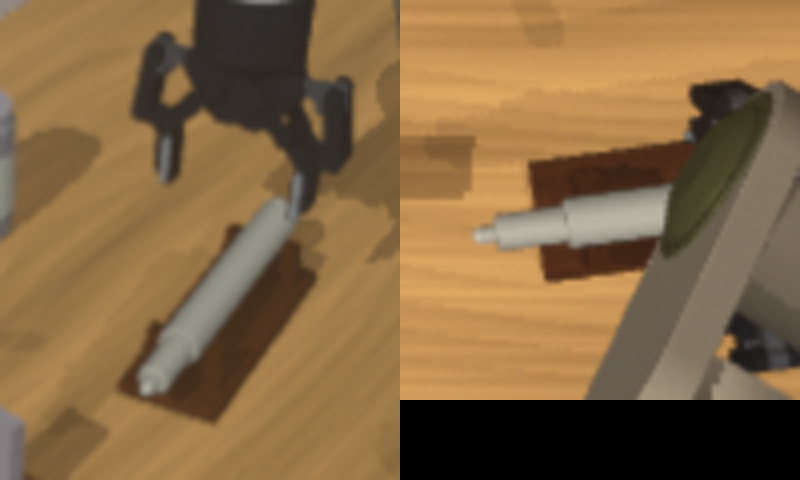

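The roller lies centred between the open fingers, with its sprung tip at top-view pixel (299,259). I'll go down and grip it.

```bash
python3 -m jog '[{"tx":0,"ty":1,"tz":40,"ax":0,"ay":0,"az":0,"jaw":-1},{"tx":0,"ty":0,"tz":35,"ax":0,"ay":0,"az":0,"jaw":-1},{"tx":0,"ty":0,"tz":16,"ax":0,"ay":0,"az":0,"jaw":-1},{"tx":0,"ty":0,"tz":0,"ax":0,"ay":0,"az":0,"jaw":-1}]'
python3 -m jog '[{"tx":0,"ty":0,"tz":0,"ax":0,"ay":0,"az":0,"jaw":1},{"tx":0,"ty":0,"tz":0,"ax":0,"ay":0,"az":0,"jaw":1},{"tx":0,"ty":0,"tz":0,"ax":0,"ay":0,"az":0,"jaw":1},{"tx":0,"ty":0,"tz":0,"ax":0,"ay":0,"az":0,"jaw":1},{"tx":0,"ty":0,"tz":0,"ax":0,"ay":0,"az":0,"jaw":1}]' 60
```

```text
time_s: 4.28
eef_pos: [519.9, -182.9, 25.6]
ee_rot: [-0.0, 0.653, 0.757, -0.0]
force: [0.7, -0.2, 0.7]
grip_width: 1.005
grip_force: 0.0
time_s: 4.9
eef_pos: [520.0, -183.0, 26.1]
ee_rot: [0.0, 0.653, 0.757, 0.0]
force: [-2.1, 0.8, 5.4]
grip_width: 0.335
grip_force: 58.7
```

```bash
python3 -m jog '[{"tx":0,"ty":0,"tz":-20,"ax":0,"ay":0,"az":0,"jaw":1},{"tx":0,"ty":0,"tz":-50,"ax":0,"ay":0,"az":0,"jaw":1},{"tx":0,"ty":0,"tz":-50,"ax":0,"ay":0,"az":0.1,"jaw":1},{"tx":0,"ty":0,"tz":-30,"ax":0,"ay":0,"az":0.154,"jaw":1},{"tx":0,"ty":0,"tz":0,"ax":0,"ay":0,"az":0,"jaw":1}]'
python3 - <<'E'
from h import *
yaw=np.radians(83.84); t=.2
d=np.array([np.cos(yaw)*np.cos(t),np.sin(yaw)*np.cos(t),-np.sin(t)])
tip=np.array([559.9,294.4,75+40])
mid=tip-131*d; T,_,_=want(yaw,t); tcp=mid+T.apply([-3,0,19]) 
print(tcp); go(tcp,yaw,t)
E
```

```text
time_s: 5.52
eef_pos: [520.4, -183.1, 177.0]
ee_rot: [0.002, 0.743, 0.669, 0.001]
force: [-0.7, 0.4, -1.7]
grip_width: 0.331
grip_force: 59.7
[545.40266606 160.07643355 123.00042535]
shift [344.  -11.3  53.4] turn [ 0.004 -0.198  0.002] xsign 1 shift after turn [347.8 -12.  -15.4]
```

```bash
python3 -m jog '[{"tx":50,"ty":0,"tz":0,"ax":0,"ay":0,"az":0,"jaw":1},{"tx":60,"ty":0,"tz":0,"ax":0,"ay":0,"az":0,"jaw":1},{"tx":60,"ty":0,"tz":0,"ax":0,"ay":0,"az":0,"jaw":1},{"tx":60,"ty":0,"tz":0,"ax":0,"ay":0,"az":0,"jaw":1},{"tx":60,"ty":-5,"tz":0,"ax":0,"ay":0,"az":0,"jaw":1}]'
python3 -m jog '[{"tx":40,"ty":-6,"tz":0,"ax":0,"ay":0,"az":0,"jaw":1},{"tx":14,"ty":0,"tz":10,"ax":0,"ay":-0.1,"az":0,"jaw":1},{"tx":0,"ty":0,"tz":20,"ax":0,"ay":-0.1,"az":0,"jaw":1},{"tx":0,"ty":0,"tz":22,"ax":0,"ay":0,"az":0,"jaw":1},{"tx":0,"ty":0,"tz":0,"ax":0,"ay":0,"az":0,"jaw":1}]'
python3 - <<'E'
from h import *
np.set_printoptions(precision=1,suppress=True)
yaw=np.radians(83.84); t=.2
go([545.4,160.1,123],yaw,t)
p,R=pose(); a=R.as_matrix()[:,0]; g=p-19*R.as_matrix()[:,2]; print("axis",a,"g",g)
ims=[]
for n in("top","side"):
    c=capture(n); e=c["color"].copy()
    for q in("roller_mid","roller_mouth","roller_pin","stand_mid"):
        for r in place_of(q,n)[:1]: print(n,q,round(r["conf"],2),np.array(r["centre"]))
    for y in(-131,75,131): print(n,y,"pred px",proj(c,g+a*y))
    x0,y0=(90,180) if n=="top" else (190,190)
    ims.append(cv2.resize(e[y0:y0+120,x0:x0+180],None,fx=4.4,fy=4.4,interpolation=cv2.INTER_CUBIC)[:528])
    cv2.imwrite(f"pics/b_{n}.png",ims[-1][...,::-1])
E
```

```text
time_s: 6.15
eef_pos: [544.8, 108.0, 173.3]
ee_rot: [-0.001, 0.743, 0.67, -0.001]
force: [1.1, -0.6, -1.7]
grip_width: 0.334
grip_force: 59.6
time_s: 6.78
eef_pos: [543.0, 154.0, 120.8]
ee_rot: [0.065, 0.739, 0.666, -0.077]
force: [0.3, -0.4, -1.0]
grip_width: 0.332
grip_force: 59.6
shift [ 5.8  1.8 -3.5] turn [-0.  0.  0.] xsign 1 shift after turn [ 5.8  1.8 -3.4]
axis [ 0.1  1.  -0.2] g [543.5 157.7 139.4]
top roller_mid 0.65 [199.2 239.7]
top roller_pin 0.89 [261.7 248.5]
top stand_mid 0.43 [200.4 240.4]
top -131 pred px [260.7 248.8]
top 75 pred px [169.9 237.6]
top 131 pred px [146.5 234.7]
side roller_mid 0.67 [281.  231.6]
side roller_mouth 0.57 [257.8 251.7]
side roller_pin 0.8 [316.3 198.1]
side -131 pred px [318.8 200.9]
side 75 pred px [257.4 254. ]
side 131 pred px [238.7 270.1]
```

View pics/b_side.png

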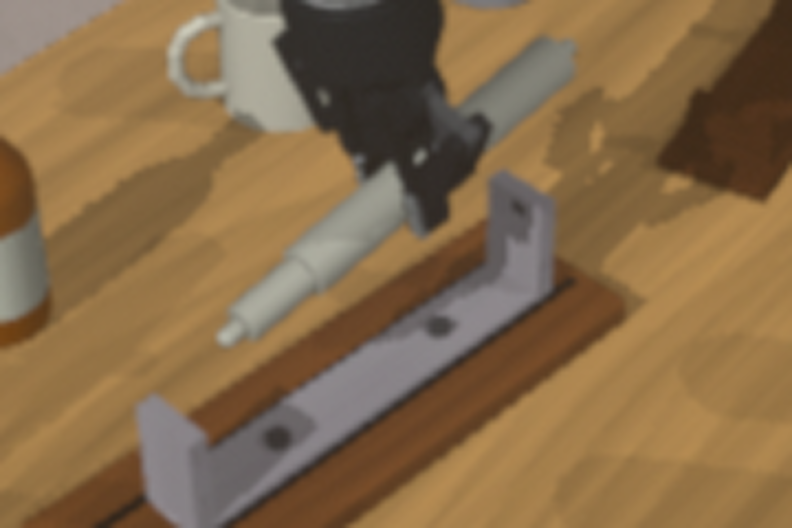

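View pics/b_top.png

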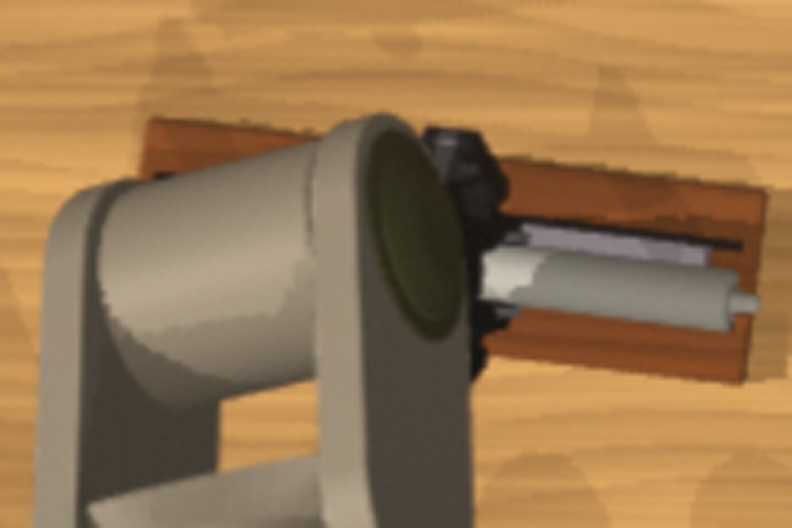

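The side view puts the sprung tip at about (241,267) and the top view puts the fixed tip at (262,249). Both agree with the gripped pose to a few mm. I'll lower the roller to put the sprung tip in front of the +y pocket.

```bash
cat >> h.py <<'E'
M=np.array([549.4,189.8]); yaw=np.radians(83.8); H=np.array([np.cos(yaw),np.sin(yaw)]); L=np.array([-H[1],H[0]])
def tgt(y,z,t,off=128):
    "TCP for sprung tip at stand y, height z, tilt t; off= tip from grasp point"
    T=want(yaw,t)[0]; tip=np.append(M+H*y,z); return tip+T.apply([-off,0,18.9])
def where(off=128):
    p,R=pose(); A=R.as_matrix(); g=p-18.9*A[:,2]
    for n,o in(("sprung",off),("mid",off-131),("fixed",off-262)):
        q=g+A[:,0]*o; print(n,"y %.1f lat %.1f z %.1f"%((q[:2]-M)@H,(q[:2]-M)@L,q[2]))
    s=sense(); f=np.array(s["force"]); print("tilt %.3f"%np.arcsin(-A[2,0]),"F along %.1f lat %.1f z %.1f"%(f[:2]@H,f[:2]@L,f[2]),"t",s["time_s"],"grip",s["grip_width"],s["grip_force"])
E
python3 - <<'E'
from h import *
where(); go(tgt(100,75,.2),yaw,.2)
E
```

```text
sprung y 93.2 lat 1.2 z 117.2
mid y -35.2 lat 0.9 z 143.2
fixed y -163.6 lat 0.6 z 169.2
tilt 0.200 F along 0.3 lat 0.6 z -2.0 t 7.275 grip 0.3358322328347303 59.61455225944519
shift [15.   0.9 40. ] turn [ 0.001 -0.     0.002] xsign 1 shift after turn [15.   0.9 40. ]
```

```bash
python3 -m jog '[{"tx":5,"ty":1,"tz":20,"ax":0,"ay":0,"az":0.002,"jaw":1},{"tx":10,"ty":0,"tz":20,"ax":0,"ay":0,"az":0,"jaw":1},{"tx":0,"ty":0,"tz":0,"ax":0,"ay":0,"az":0,"jaw":1}]'
python3 - <<'E'
from h import *
where()
c=capture("side"); cv2.imwrite("pics/c.png",cv2.resize(c["color"][225:325,205:340],None,fx=5.9,fy=5.9,interpolation=cv2.INTER_CUBIC)[...,::-1])
E
```

```text
time_s: 7.65
eef_pos: [545.5, 160.8, 80.5]
ee_rot: [0.066, 0.74, 0.665, -0.075]
force: [-0.5, -0.5, -2.3]
grip_width: 0.332
grip_force: 59.6
sprung y 99.9 lat 0.8 z 73.5
mid y -28.4 lat 0.7 z 99.6
fixed y -156.8 lat 0.5 z 125.8
tilt 0.201 F along -0.5 lat 0.4 z -2.3 t 7.65 grip 0.3323494401322995 59.61457371711731
```

View pics/c.png

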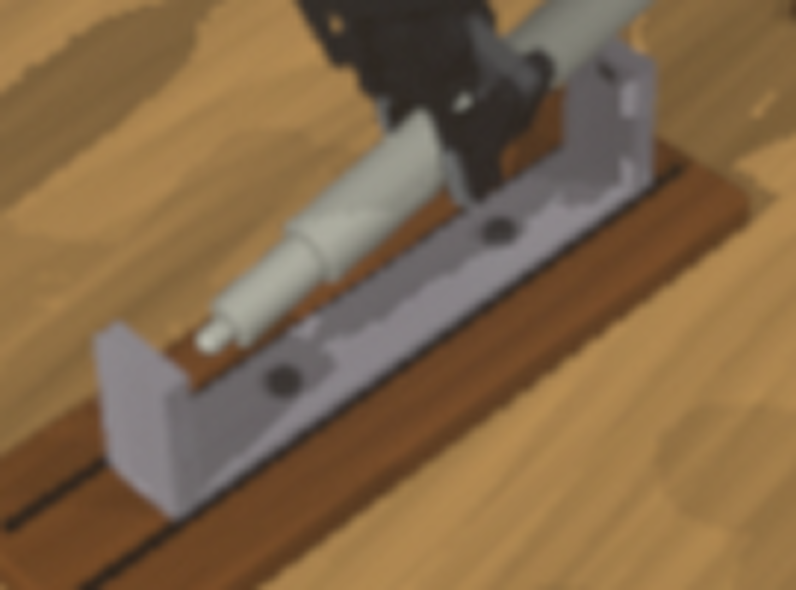

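```bash
python3 - <<'E'
from h import *
np.set_printoptions(precision=1,suppress=True)
c=capture("side"); P=lambda y,l,z:proj(c,np.append(M+H*y+L*l,z))
print("tip",P(99.9,.8,73.5),"tip if off-5",P(95,.8,74.5))
print("inner top edge L/R",P(120,-20,88),P(120,20,88),"outer",P(132,-20,88),P(132,20,88))
print("far inner top",P(-120,-20,88),P(-120,20,88))
print("d/dlat",P(100,1,73.5)-P(100,0,73.5),"d/dz",P(100,0,74.5)-P(100,0,73.5),"d/dy",P(101,0,73.5)-P(100,0,73.5))
E
```

```text
tip [237.7 283.6] tip if off-5 [239.4 282.2]
inner top edge L/R [224.  278.7] [235.9 288.2] outer [219.7 281.5] [231.5 291.1]
far inner top [300.  229.7] [311.9 237. ]
d/dlat [0.3 0.2] d/dz [-0.  -0.3] d/dy [-0.3  0.2]
```

```bash
python3 -m jog '[{"tx":4.9,"ty":1,"tz":-1,"ax":0,"ay":0,"az":0,"jaw":1},{"tx":4.9,"ty":0,"tz":-1,"ax":0,"ay":0,"az":0,"jaw":1},{"tx":4.9,"ty":0,"tz":-1,"ax":0,"ay":0,"az":0,"jaw":1},{"tx":2,"ty":0,"tz":-0.4,"ax":0,"ay":0,"az":0,"jaw":1},{"tx":2,"ty":0,"tz":-0.4,"ax":0,"ay":0,"az":0,"jaw":1}]'
python3 -c "from h import *; where()"
python3 -m jog '[{"tx":2,"ty":0,"tz":-0.4,"ax":0,"ay":0,"az":0,"jaw":1},{"tx":0,"ty":0,"tz":0,"ax":0,"ay":0,"az":0,"jaw":1}]'
python3 -c "from h import *; where()"
python3 -m jog '[{"tx":2,"ty":0,"tz":-0.4,"ax":0,"ay":0,"az":0,"jaw":1},{"tx":0,"ty":0,"tz":0,"ax":0,"ay":0,"az":0,"jaw":1}]'
python3 -c "from h import *; where()"
```

```text
time_s: 8.38
eef_pos: [549.3, 179.8, 81.7]
ee_rot: [0.067, 0.74, 0.665, -0.074]
force: [0.5, 0.7, -2.4]
grip_width: 0.333
grip_force: 59.6
sprung y 119.2 lat -1.0 z 74.7
mid y -9.2 lat -1.0 z 100.8
fixed y -137.6 lat -1.0 z 126.8
tilt 0.200 F along 0.7 lat -0.4 z -2.4 t 8.375 grip 0.33303193247517426 59.61507797241211
time_s: 8.62
eef_pos: [549.5, 181.7, 81.6]
ee_rot: [0.067, 0.74, 0.665, -0.074]
force: [-0.3, 0.1, -1.8]
grip_width: 0.33
grip_force: 59.6
sprung y 121.2 lat -1.0 z 74.7
mid y -7.2 lat -1.0 z 100.7
fixed y -135.6 lat -1.0 z 126.8
tilt 0.200 F along 0.1 lat 0.3 z -1.8 t 8.625 grip 0.3297514317903513 59.61478114128113
time_s: 8.88
eef_pos: [549.8, 183.8, 81.7]
ee_rot: [0.067, 0.74, 0.665, -0.074]
force: [0.2, 0.4, -1.1]
grip_width: 0.332
grip_force: 59.6
sprung y 123.2 lat -1.0 z 74.8
mid y -5.2 lat -1.0 z 100.8
fixed y -133.5 lat -1.1 z 126.8
tilt 0.200 F along 0.4 lat -0.1 z -1.1 t 8.875 grip 0.33237819893448134 59.615015387535095
```

```bash
for i in 1; do python3 -m jog '[{"tx":2,"ty":-0.5,"tz":-0.4,"ax":0,"ay":0,"az":0,"jaw":1},{"tx":0,"ty":0,"tz":0,"ax":0,"ay":0,"az":0,"jaw":1}]' | grep force:; done
python3 -c "from h import *; where()"
python3 -m jog '[{"tx":2,"ty":-0.5,"tz":-0.4,"ax":0,"ay":0,"az":0,"jaw":1},{"tx":0,"ty":0,"tz":0,"ax":0,"ay":0,"az":0,"jaw":1}]'|grep force:
python3 -c "from h import *; where()"
python3 -m jog '[{"tx":2,"ty":0,"tz":-0.4,"ax":0,"ay":0,"az":0,"jaw":1},{"tx":0,"ty":0,"tz":0,"ax":0,"ay":0,"az":0,"jaw":1}]'|grep force:
python3 -c "from h import *; where()"
```

```text
force: [-0.0, -0.1, -1.9]
grip_force: 59.6
sprung y 125.3 lat -0.4 z 74.7
mid y -3.1 lat -0.5 z 100.8
fixed y -131.5 lat -0.5 z 126.8
tilt 0.200 F along -0.1 lat 0.0 z -1.9 t 9.125 grip 0.3339377694950564 59.614779353141785
force: [0.4, -0.5, -1.1]
grip_force: 59.6
sprung y 127.4 lat 0.1 z 74.8
mid y -1.0 lat 0.0 z 100.8
fixed y -129.4 lat -0.0 z 126.8
tilt 0.200 F along -0.5 lat -0.4 z -1.1 t 9.375 grip 0.3322678231322175 59.61497604846954
force: [-1.3, -4.3, -0.4]
grip_force: 59.6
sprung y 128.8 lat -0.0 z 74.6
mid y 0.5 lat -0.1 z 100.8
fixed y -127.9 lat -0.1 z 126.9
tilt 0.201 F along -4.4 lat 0.8 z -0.4 t 9.625 grip 0.331493584848452 59.61149275302887
```

```bash
python3 - <<'E'
from h import *
c=capture("side"); cv2.imwrite("pics/d.png",cv2.resize(c["color"][255:315,210:290],None,fx=10,fy=10,interpolation=cv2.INTER_CUBIC)[...,::-1])
P=lambda y,l,z:proj(c,np.append(M+H*y+L*l,z))
for y in(106,114): print("shoulder bottom/top",[((P(y,l,z)-[210,255])*10).round() for l,z in((0,77.5),(11,77.5),(0,88))])
E
```

```text
shoulder bottom/top [array([252., 286.]), array([285., 312.]), array([249., 251.])]
shoulder bottom/top [array([224., 304.]), array([257., 331.]), array([221., 270.])]
```

View pics/d.png

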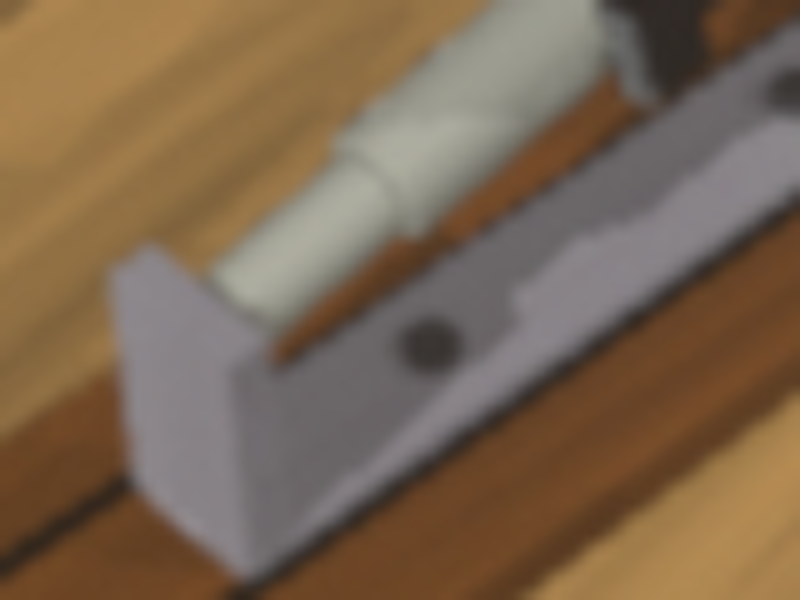

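The tube shoulder at (213–270, 280–330) sits right against the upright's inner edge, so the pin is in the pocket. I'll press along the axis.

```bash
python3 -m jog '[{"tx":2,"ty":0,"tz":0,"ax":0,"ay":0,"az":0,"jaw":1},{"tx":2,"ty":0,"tz":0,"ax":0,"ay":0,"az":0,"jaw":1},{"tx":2,"ty":0,"tz":0,"ax":0,"ay":0,"az":0,"jaw":1},{"tx":2,"ty":0,"tz":0,"ax":0,"ay":0,"az":0,"jaw":1},{"tx":0,"ty":0,"tz":0,"ax":0,"ay":0,"az":0,"jaw":1}]' 80 | grep force
python3 -c "from h import *; where()"
python3 -m jog '[{"tx":2,"ty":0,"tz":0,"ax":0,"ay":0,"az":0,"jaw":1},{"tx":2,"ty":0,"tz":0,"ax":0,"ay":0,"az":0,"jaw":1},{"tx":0,"ty":0,"tz":0,"ax":0,"ay":0,"az":0,"jaw":1}]'|grep force:
python3 -c "from h import *; where()"
```

```text
force: [-0.9, -7.5, -1.7]
grip_force: 79.4
sprung y 136.2 lat -0.1 z 73.0
mid y 7.9 lat -0.1 z 99.2
fixed y -120.5 lat -0.1 z 125.5
tilt 0.202 F along -7.5 lat 0.1 z -1.7 t 10.3 grip 0.3263583098094066 79.41288828849792
force: [-1.7, -9.5, 1.6]
grip_force: 79.5
sprung y 139.8 lat -0.1 z 72.1
mid y 11.5 lat -0.1 z 98.4
fixed y -116.8 lat -0.1 z 124.8
tilt 0.202 F along -9.6 lat 0.6 z 1.6 t 10.675 grip 0.32615237638507366 79.46049928665161
```

```bash
python3 -m jog '[{"tx":2,"ty":0,"tz":0,"ax":0,"ay":0,"az":0,"jaw":1},{"tx":2,"ty":0,"tz":0,"ax":0,"ay":0,"az":0,"jaw":1},{"tx":2,"ty":0,"tz":0,"ax":0,"ay":0,"az":0,"jaw":1},{"tx":0,"ty":0,"tz":0,"ax":0,"ay":0,"az":0,"jaw":1}]' | grep force
python3 - <<'E'
from h import *
where()
# swing: sprung tip fixed at y=128,z=zt; compress cmp
for t in(.15,.1,.05,0):
    q=tgt(128,73.5,t,off=128-17.5); p,R=pose(); T=want(yaw,t)[0]
    print(t,"tool shift from here",R.inv().apply(q-p).round(1))
E
```

```text
force: [-1.5, -12.0, -0.2]
grip_force: 79.5
sprung y 145.2 lat -0.1 z 70.8
mid y 16.9 lat -0.1 z 97.3
fixed y -111.4 lat -0.1 z 123.7
tilt 0.203 F along -12.1 lat 0.2 z -0.2 t 11.175 grip 0.32722181389790767 79.52271223068237
0.15 tool shift from here [ 1.3 -0.1  6.7]
0.1 tool shift from here [ 2.7 -0.1 12.2]
0.05 tool shift from here [ 4.3 -0.1 17.5]
0 tool shift from here [ 6.2 -0.1 22.8]
```

```bash
python3 -m jog '[{"tx":1.1,"ty":0,"tz":5.5,"ax":0,"ay":0.05,"az":0,"jaw":1},{"tx":1.1,"ty":0,"tz":5.5,"ax":0,"ay":0.05,"az":0,"jaw":1},{"tx":0,"ty":0,"tz":0,"ax":0,"ay":0,"az":0,"jaw":1}]' | grep force
python3 -c "from h import *; where(110.7)"
python3 -m jog '[{"tx":0.6,"ty":0,"tz":2.8,"ax":0,"ay":0.025,"az":0,"jaw":1},{"tx":0.6,"ty":0,"tz":2.8,"ax":0,"ay":0.025,"az":0,"jaw":1},{"tx":0,"ty":0,"tz":0,"ax":0,"ay":0,"az":0,"jaw":1}]' | grep force:
python3 -c "from h import *; where(110.7)"
```

```text
force: [-1.3, -12.5, -0.1]
grip_force: 79.8
sprung y 127.8 lat -0.1 z 74.0
mid y -2.5 lat -0.0 z 87.4
fixed y -132.8 lat 0.1 z 100.8
tilt 0.103 F along -12.6 lat -0.0 z -0.1 t 11.55 grip 0.32561611273987445 79.76856708526611
force: [-1.7, -11.8, -0.7]
grip_force: 79.8
sprung y 128.2 lat -0.1 z 73.9
mid y -2.6 lat -0.1 z 80.8
fixed y -133.4 lat -0.0 z 87.7
tilt 0.053 F along -11.9 lat 0.4 z -0.7 t 11.925 grip 0.3270169456026964 79.80008125305176
```

```bash
python3 -m jog '[{"tx":0.6,"ty":0,"tz":2.8,"ax":0,"ay":0.026,"az":0,"jaw":1},{"tx":0.6,"ty":0,"tz":2.8,"ax":0,"ay":0.027,"az":0,"jaw":1},{"tx":0,"ty":0,"tz":1,"ax":0,"ay":0,"az":0,"jaw":1},{"tx":0,"ty":0,"tz":0,"ax":0,"ay":0,"az":0,"jaw":1}]' | grep force
python3 - <<'E'
from h import *
where(110.7)
c=capture("side"); cv2.imwrite("pics/e.png",cv2.resize(c["color"][225:325,205:340],None,fx=5.9,fy=5.9,interpolation=cv2.INTER_CUBIC)[...,::-1])
E
```

```text
force: [-2.2, -12.9, -0.6]
grip_force: 79.8
sprung y 128.6 lat -0.1 z 73.2
mid y -2.4 lat -0.1 z 73.2
fixed y -133.4 lat -0.1 z 73.2
tilt -0.000 F along -13.1 lat 0.8 z -0.6 t 12.425 grip 0.3230649046642548 79.83133792877197
```

View pics/e.png

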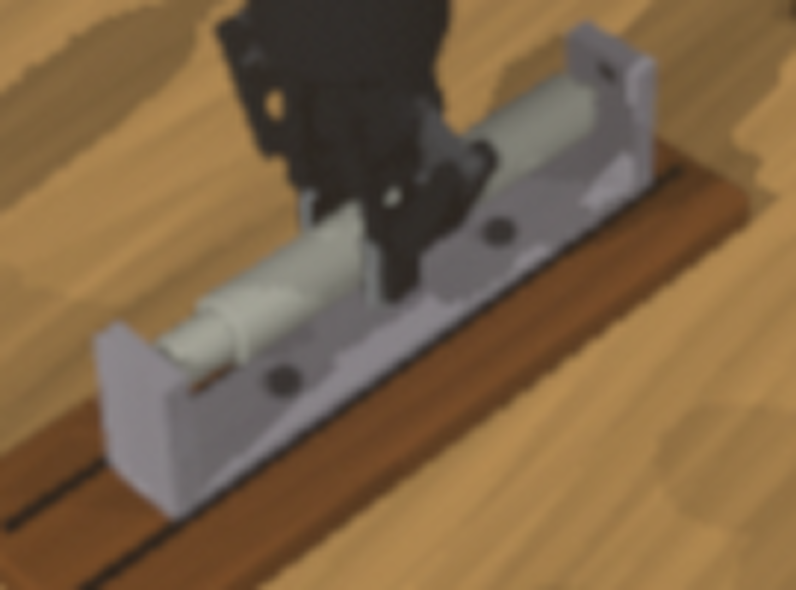

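The roller is level inside both uprights, with its fixed end near (590,95) facing the far pocket at (605,72). I'll ease back so the fixed pin enters.

```bash
python3 -m jog '[{"tx":-2,"ty":0,"tz":0,"ax":0,"ay":0,"az":0,"jaw":1},{"tx":-2,"ty":0,"tz":0,"ax":0,"ay":0,"az":0,"jaw":1},{"tx":-2,"ty":0,"tz":0,"ax":0,"ay":0,"az":0,"jaw":1},{"tx":0,"ty":0,"tz":0,"ax":0,"ay":0,"az":0,"jaw":1}]' | grep force
python3 -c "from h import *; where(110.7)"
python3 -m jog '[{"tx":-1.5,"ty":0,"tz":0,"ax":0,"ay":0,"az":0,"jaw":1},{"tx":-1.5,"ty":0,"tz":0,"ax":0,"ay":0,"az":0,"jaw":1},{"tx":0,"ty":0,"tz":0,"ax":0,"ay":0,"az":0,"jaw":1}]' | grep force:
python3 -c "from h import *; where(110.7)"
```

```text
force: [-0.8, -10.0, -0.1]
grip_force: 79.8
sprung y 123.1 lat -0.1 z 73.4
mid y -7.9 lat -0.1 z 73.3
fixed y -138.9 lat -0.1 z 73.2
tilt -0.001 F along -10.0 lat -0.3 z -0.1 t 12.975 grip 0.33007593539825114 79.82488632202148
force: [-1.8, -9.2, 0.3]
grip_force: 79.9
sprung y 120.3 lat -0.2 z 73.7
mid y -10.7 lat -0.2 z 73.5
fixed y -141.7 lat -0.2 z 73.3
tilt -0.001 F along -9.3 lat 0.8 z 0.3 t 13.35 grip 0.3262575450575447 79.89030718803406
```

```bash
python3 -m jog '[{"tx":-1.5,"ty":0,"tz":0,"ax":0,"ay":0,"az":0,"jaw":1},{"tx":-1.2,"ty":0,"tz":0.5,"ax":0,"ay":0,"az":0,"jaw":1},{"tx":0,"ty":0,"tz":0.5,"ax":0,"ay":0,"az":0,"jaw":1},{"tx":0,"ty":0,"tz":0,"ax":0,"ay":0,"az":0,"jaw":1}]' | grep force:
python3 -c "from h import *; where(110.7)"
python3 -m jog '[{"tx":-1,"ty":0,"tz":0,"ax":0,"ay":0,"az":0,"jaw":1},{"tx":0,"ty":0,"tz":0,"ax":0,"ay":0,"az":0,"jaw":1}]' | grep force:
python3 -c "from h import *; where(110.7)"
```

```text
force: [-2.6, -6.9, 4.7]
grip_force: 80.3
sprung y 118.0 lat -0.4 z 73.4
mid y -13.0 lat -0.5 z 73.2
fixed y -143.9 lat -0.5 z 72.9
tilt -0.002 F along -7.2 lat 1.9 z 4.7 t 13.85 grip 0.32428967004526793 80.31526923179626
force: [-1.4, -6.3, 5.2]
grip_force: 80.3
sprung y 117.2 lat -0.5 z 73.5
mid y -13.8 lat -0.5 z 73.1
fixed y -144.8 lat -0.6 z 72.8
tilt -0.002 F along -6.4 lat 0.7 z 5.2 t 14.1 grip 0.3269859618055175 80.32393455505371
```

```bash
python3 -m jog '[{"tx":0,"ty":0,"tz":-0.4,"ax":0,"ay":0,"az":0,"jaw":1},{"tx":0,"ty":0,"tz":0,"ax":0,"ay":0,"az":0,"jaw":0},{"tx":0,"ty":0,"tz":0,"ax":0,"ay":0,"az":0,"jaw":-0.6},{"tx":0,"ty":0,"tz":0,"ax":0,"ay":0,"az":0,"jaw":-1},{"tx":0,"ty":0,"tz":0,"ax":0,"ay":0,"az":0,"jaw":-1}]' 20
python3 -m jog '[{"tx":0,"ty":0,"tz":0,"ax":0,"ay":0,"az":0,"jaw":-1},{"tx":0,"ty":0,"tz":-15,"ax":0,"ay":0,"az":0,"jaw":-1},{"tx":0,"ty":0,"tz":-40,"ax":0,"ay":0,"az":0,"jaw":-1},{"tx":0,"ty":0,"tz":-50,"ax":0,"ay":0,"az":0,"jaw":-1},{"tx":0,"ty":0,"tz":-50,"ax":0,"ay":0,"az":0,"jaw":-1}]'
python3 -m jog '[{"tx":-60,"ty":0,"tz":0,"ax":0,"ay":0,"az":0,"jaw":-1},{"tx":-60,"ty":0,"tz":0,"ax":0,"ay":0,"az":0,"jaw":-1},{"tx":-60,"ty":0,"tz":0,"ax":0,"ay":0,"az":0,"jaw":-1},{"tx":-60,"ty":0,"tz":0,"ax":0,"ay":0,"az":0,"jaw":-1},{"tx":0,"ty":0,"tz":0,"ax":0,"ay":0,"az":0,"jaw":-1}]'
python3 - <<'E'
from h import *
np.set_printoptions(precision=1,suppress=True)
c=capture("top"); a=cv2.resize(c["color"][195:275,105:275],None,fx=4.7,fy=4.7,interpolation=cv2.INTER_CUBIC)[:250]
c=capture("side"); b=cv2.resize(c["color"][225:325,205:340],None,fx=3.4,fy=3.4,interpolation=cv2.INTER_CUBIC)
W=a.shape[1]; b=cv2.copyMakeBorder(b,0,0,0,W-b.shape[1],cv2.BORDER_CONSTANT)
cv2.imwrite("pics/f.png",np.vstack([a,b])[...,::-1])
c=capture("top"); X=np.array([atd(c,(u,v)) for v in range(200,275) for u in range(110,270)])
r=np.c_[(X[:,:2]-M)@H,(X[:,:2]-M)@L,X[:,2]]
for lo in range(-110,115,25):
    k=r[(abs(r[:,1])<4)&(r[:,0]>lo)&(r[:,0]<lo+25)]; print(lo,np.median(k,0) if len(k) else "")
E
```

```text
time_s: 14.72
eef_pos: [550.2, 196.9, 53.9]
ee_rot: [-0.001, 0.744, 0.668, 0.001]
force: [-0.4, 0.1, -0.1]
grip_width: 0.999
grip_force: 0.0
time_s: 15.35
eef_pos: [549.9, 196.2, 211.7]
ee_rot: [-0.001, 0.744, 0.668, 0.002]
force: [0.7, 0.0, 1.2]
grip_width: 1.0
grip_force: 0.0
time_s: 15.98
eef_pos: [523.9, -45.7, 209.3]
ee_rot: [-0.0, 0.746, 0.666, 0.001]
force: [-0.2, 1.3, 0.4]
grip_width: 0.997
grip_force: 0.0
-110 [-97.6  -0.   85.9]
-85 [-72.   -0.   86.6]
-60 [-47.2  -0.1  85.8]
-35 [-23.8   0.1  87.1]
-10 [ 2.5  0.  86.7]
15 [28.4 -0.2 87.5]
40 [52.   0.3 87.9]
65 [77.   0.3 85.5]
90 [103.2  -0.3  83.5]
```

View pics/f.png

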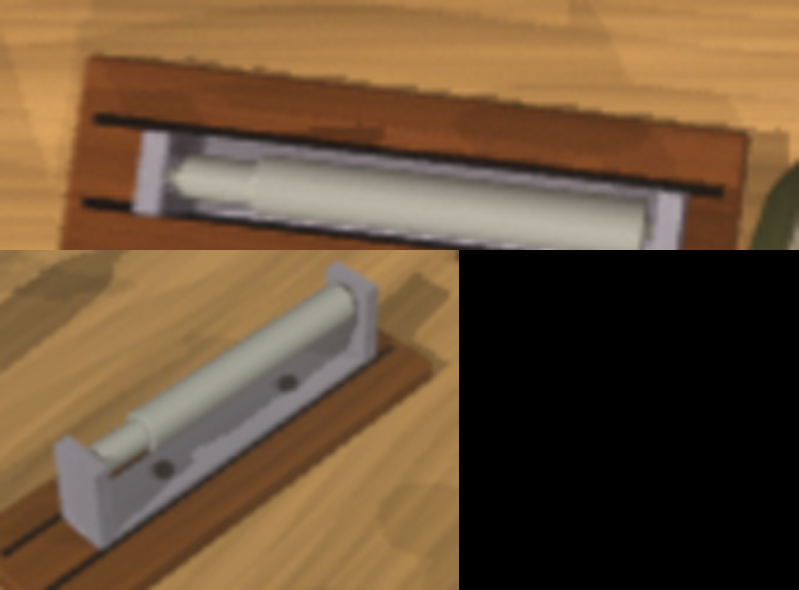

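The roller sits level between the uprights, running from (175,180) to (645,225) in the top crop. Its upper surface is at about 87 mm, so the axis is at 72 mm, with both pins in their pockets and the gripper clear.

```bash
python3 -c "from rig import finish_job; print(finish_job())"
```

```text
the job is handed in; nothing more can be done
None
```

The roller is in the stand, level with both end pins in their pockets and clear of the gripper; it took about 16 s, pressing with at most about 13 N, and I handed the job in (no verdict was returned).

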